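# Switch the ball dispenser to the other pan and let the next four balls through

## Task

The seesaw gate of the ball dispenser is tipped towards one of its two pans, but the next four balls are wanted in the other. With a fingertip press the raised end of the gate down so that it rocks right over onto its other stop, then push the feed slide's tab fully in, so that all four waiting balls roll down that chute and come to rest in its pan. Use touch only: do not touch the balls, do not lift or shift the pans or the things standing around, and finish with the hand clear.

Things in the scene. Friction and masses are not known exactly. Their poses are not given: they have to be found in the camera images.
- dispenser: Fixed bench-top ball dispenser: 310 x 300 mm plywood base, single-file feed chute at the back, seesaw gate in the middle, a sheet-metal outlet chute 80 mm wide down each side to a pan. Origin on the bench top straight below the middle of the gate's pivot shaft; x points away from the robot along the feed chute, y to the left, z up. The shaft lies along x, 165 mm above the bench.
- feed_lip (a point): Lower end of the feed chute's floor, over the middle of the gate: x = 18, y = 0, z = 208 mm from the dispenser's origin. The chute, 33 mm wide with 20 mm sides, climbs from here at 18 degrees along the dispenser's +x to x = 218 mm; nothing on the dispenser is higher than 310 mm.
- gate (a joint): The seesaw gate, an open-ended grey tray 200 mm long (along the dispenser's y), 60 mm wide inside, rocking on the shaft under its middle. rad: 0 level, +0.34 left end fully down (feeds left pan), -0.34 right end fully down (feeds right pan). Top-heavy: it falls from level to the nearer stop and rests there. About 1 N on the raised end moves it.
- gate_left (a point): Where a fingertip presses when the left end is raised: on the tray floor's top surface, on its centre line, 85 mm left of the gate's middle. About 208 mm above the bench when the left end is up, 152 mm when fully down. The tray walls rise 28 mm (robot side) and 16 mm (far side) above the floor.
- gate_right (a point): The same point 85 mm right of the gate's middle.
- weight (a point): Centre of the gate's round tumbler weight, 36 mm in diameter and 25 mm long along x, on an arm 34 mm above the shaft, 67 mm to the robot side of the gate's middle. It leans with the gate.
- feed_slide (a joint): The feed slide, a steel blade across the feed chute that holds the balls back. m: 0 to 0.004 at the start (shut), 0.036 fully pushed in towards the dispenser's -y (chute open). It slides stiffly (about 2 N), stays where it is left and meets a firm stop at the end; the balls run once it is about 28 mm in.
- slide_tab (a point): Centre of the outer (left, +y) face of the slide's upright push tab: a black plate 30 mm along x, 10 mm thick, 40 mm high. When shut it stands at x = 76, y = 87, z = 239 mm from the dispenser's origin, clear of the feed chute on its left. Push this face 36 mm towards the dispenser's -y to open the chute fully.
- pan_left: Loose sheet-steel open pan, 120 (x) x 140 (y) x 50 mm high, wall 4 mm, 0.4 kg, under the end of the left outlet chute. Origin at the centre of its underside.
- pan_right: The same pan under the end of the right outlet chute.
- ball1: Steel ball, 22 mm diameter, 44 g; origin at its centre. The lowest of four waiting in file in the feed chute, against the slide's blade.
- ball2: Steel ball, 22 mm diameter, 44 g; origin at its centre. Number 2 of the file in the feed chute, counted from the slide.
- ball3: Steel ball, 22 mm diameter, 44 g; origin at its centre. Number 3 of the file in the feed chute, counted from the slide.
- ball4: Steel ball, 22 mm diameter, 44 g; origin at its centre. Number 4 of the file in the feed chute, counted from the slide.
- wheel: Bystander: small caster wheel with black tyre lying flat, 100 mm diameter, 34 mm high, behind the right pan. Origin at the centre of its underside.
- oil_can: Bystander: white oil bottle standing, 52 mm diameter, 110 mm tall, behind the left pan. Origin at the centre of its underside.
- wrench: Bystander: all-steel open-ended spanner, 180 mm long, lying in front of the dispenser. Origin under its middle.
- nut_box: Bystander: clear open box of hex nuts, 70 x 110 x 32 mm, in front of the dispenser to the right. Origin at the centre of its underside.

How it is judged:
On the way, in this order (a step that is already met when the one before it is completed fails the run):
1. the gate is rocked over onto its other stop while the feed slide still holds the balls back (distance of gate_left from where it was at the start of the episode above 0.04 m and (value of joint gate above 0.3 rad or value of joint gate below -0.3 rad) and value of joint feed_slide below 0.012 m), for 0.2 s.
2. the feed slide is pushed in (value of joint feed_slide above 0.028 m), for 0.2 s.
At the end, for the whole second after the job is handed in: The gate lies on the stop opposite to the one it started on (within 0.04 rad of it), the feed slide is pushed in (28 of its 36 mm or more), and all four balls lie at rest (under 0.05 m/s) inside the pan that the gate now feeds (distance of gate_left from where it was at the start of the episode above 0.04 m and (value of joint gate above 0.3 rad or value of joint gate below -0.3 rad) and value of joint feed_slide above 0.028 m and ((value of joint gate above 0.3 rad and x of ball1 in the frame of pan_left between -0.058 and 0.058 m and y of ball1 in the frame of pan_left between -0.068 and 0.068 m and z of each of ball1, ball2, ball3, ball4 in the frame of pan_left below 0.045 m and x of ball2 in the frame of pan_left between -0.058 and 0.058 m and y of ball2 in the frame of pan_left between -0.068 and 0.068 m and x of ball3 in the frame of pan_left between -0.058 and 0.058 m and y of ball3 in the frame of pan_left between -0.068 and 0.068 m and x of ball4 in the frame of pan_left between -0.058 and 0.058 m and y of ball4 in the frame of pan_left between -0.068 and 0.068 m) or (value of joint gate below -0.3 rad and x of ball1 in the frame of pan_right between -0.058 and 0.058 m and y of ball1 in the frame of pan_right between -0.068 and 0.068 m and z of each of ball1, ball2, ball3, ball4 in the frame of pan_right below 0.045 m and x of ball2 in the frame of pan_right between -0.058 and 0.058 m and y of ball2 in the frame of pan_right between -0.068 and 0.068 m and x of ball3 in the frame of pan_right between -0.058 and 0.058 m and y of ball3 in the frame of pan_right between -0.068 and 0.068 m and x of ball4 in the frame of pan_right between -0.058 and 0.058 m and y of ball4 in the frame of pan_right between -0.068 and 0.068 m)) and linear speed of each of ball1, ball2, ball3, ball4 below 0.05 m/s); the robot touches nothing.
It fails at once if a ball is touched by the hand or arm (contact force between any of the fingers, the arm and ball1 above 0.3 N or contact force between any of the fingers, the arm and ball2 above 0.3 N or contact force between any of the fingers, the arm and ball3 above 0.3 N or contact force between any of the fingers, the arm and ball4 above 0.3 N).
It fails at once if a pan is lifted or shifted by more than 20 mm (distance of any of pan_left, pan_right from where it was at the start of the episode above 0.02 m).
It fails at once if a thing standing around is lifted or shifted by more than 20 mm (distance of any of wheel, oil_can, wrench, nut_box from where it was at the start of the episode above 0.02 m).
It also fails if it takes over 45 s, if anything falls off the work surface, if the arm or the gripper's body presses on something with over 40 N, if the wrist force passes 120 N, or if a joint passes its speed limit or range.

## Robot

A 6-joint arm with a two-finger parallel gripper is mounted at the origin on the work surface. World frame = base frame: x ahead of the robot, y to its left, z up, the work surface at z = 0. Lengths are in m, angles in rad, forces in N, time in s.
With the tool pointing down it reaches from about 0.275 to 1 m from the base axis. Payload 8.4 kg.
Tool frame: the origin (TCP) lies between the finger pads; the fingertips stand 19 mm ahead of it and the grasp point (between the pads) is the TCP; z points along the fingers, y is the direction in which the jaws open and shut (so a half turn about z gives the same grasp; the last joint's range is limited). The gripper opens to 85 mm and grips with 20 to 120 N. Pads are 22 mm wide; open, the fingers measure 114 mm over their backs; the gripper's body (76 mm by 85 mm) begins 54 mm behind the grasp point. The pads swing forward as they close: fully open they stand 13 mm farther back than shut.
Start: joints at [-0.002, 0.353, 1.633, -0, 1.155, -0.002], TCP at [0.625, -0, 0.25] pointing down, gripper open.
Joint ranges: [-2.63, 2.63], [-0.92, 2.1], [0.06, 2.66], [-1.3, 4.44], [0, 2.69], [-3.02, 3.02]. Speed limits (rad/s): [2.22, 2.22, 2.79, 3.14, 3.14, 3.14].

## Interface

Orientations are given as a 3x3 rotation matrix whose columns are the frame's x, y, z axes.
In Python, from bench import telemetry, vision, order gives the robot as it stands.
- The arm moves only by the shell command python3 -m creep 'ROWS' [OPENING]. ROWS is text: rows parted by semicolons, each of 6 numbers parted by spaces: the shift along the world's x, y, z in m, then the turn, a rotation vector about the world's x, y, z in degrees. In form: tx ty tz ax ay az; .... A call has 1 to 12 rows; each row is the pose to reach, as a shift and turn from the pose commanded when the call began; what a row does not reach only later rows make up. A row lasts 1/8 s, in which the tool goes at most 62.5 mm and 10.7 degrees, less where a joint would pass 70% of its speed; a pose out of reach is approached as far as the arm can. A call with a gripper value outside its range is refused whole. OPENING is the closure, from 0 (fully open) to 1 (shut), set as the call begins (- or left out, the last holds). The fingers move at their own pace and stop on an object; the grip force is fixed at half the most. Time passes only in rows, so rows that repeat a pose let the fingers close. It gives the time, the measured TCP pose, the force and the opening at its end, in the units of the state.
- telemetry.sense(): the state, without advancing time (a new reading comes with each control period).
- vision.grab_frame(name): name is "scene" or "side" or "wrist"; returns a dict with "img" (384x512x3 uint8, red, green, blue), "camera_matrix" (3x3 intrinsics, pixels), "rvec" (rotation vector, rad) and "tvec" (3), from world to camera coordinates, as OpenCV has them. Camera axes: x right, y down, z forward; pixel columns grow to the right and rows downward; lengths in m; the calibration is good to about 2 mm. A picture is of the moment at which its call begins. There is no depth.
- order.close_job(): hands the job in, once; it reports no verdict.
The state is a dict: "time": time; "q": joint angles; "qd": joint speeds; "joint_efforts": joint torques, N m; "tool_pos": TCP position; "tcp_rot": TCP orientation; "force": force on the tool from outside, world axes, zero at the start; "moment": the same for the moment, N m; "finger_gap": opening from 0.0 (shut) to 1.0 (fully open).
Only numpy, scipy, OpenCV 4.12 (cv2) and the standard library are available. Lean on these libraries where they do the work, as an engineer would, in place of code of your own. Each camera call takes 0.05 s, during which the arm holds its last target. There are 200 camera calls.

## Working session

There is one attempt and no reset: what is moved stays moved. The work goes in short steps, Python scripts to look and compute and a shell command to move; the robot and the scene stay as the last step left them, time stands still between calls to the robot, and variables do not carry over. Pictures are saved under pics/ and viewed, about 8 in all and at most 12, crops included, and the job is handed in when it is done.

```bash
mkdir -p pics
cat > h.py <<'E'
import numpy as np, cv2
from bench import telemetry, vision, order
def grab(n,tag):
    f=vision.grab_frame(n); cv2.imwrite(f'pics/{tag}.png',f['img'][:,:,::-1]); np.savez(f'pics/{tag}.npz',**f); return f
def cam(tag):
    f=np.load(f'pics/{tag}.npz'); R=cv2.Rodrigues(f['rvec'])[0]; return f['camera_matrix'],R,f['tvec'].reshape(3)
def ray(tag,u,v):
    K,R,t=cam(tag); d=R.T@np.linalg.solve(K,[u,v,1]); return -R.T@t,d/np.linalg.norm(d)
def onz(tag,u,v,z):
    c,d=ray(tag,u,v); return c+d*(z-c[2])/d[2]
def tri(*obs):
    A=np.zeros((3,3));b=np.zeros(3);L=[]
    for o in obs:
        c,d=ray(*o);P=np.eye(3)-np.outer(d,d);A+=P;b+=P@c;L.append((c,P))
    x=np.linalg.solve(A,b); return x,[np.linalg.norm(P@(x-c)) for c,P in L]
def proj(tag,p):
    K,R,t=cam(tag); q=K@(R@np.asarray(p)+t); return q[:2]/q[2]
E
python3 - <<'E'
from h import *
ims=[]
for n in("scene","side","wrist"):
    f=grab(n,n+'0'); print(n,cam(n+'0')[1:],-cam(n+'0')[1].T@cam(n+'0')[2]); ims.append(f['img'][:,:,::-1])
E
```

```text
scene (array([[ 0.14291857,  0.98967255, -0.01106925],
       [ 0.62158149, -0.09845465, -0.77713778],
       [-0.77020175,  0.10418698, -0.62923313]]), array([-0.1153198 , -0.23042121,  1.65494146])) [ 1.4343457  -0.08098055  0.86099847]
side (array([[ 0.76669718, -0.64197833,  0.00626542],
       [-0.33932621, -0.41349402, -0.84491444],
       [ 0.54500748,  0.6456675 , -0.53486477]]), array([-0.41066854,  0.34722422,  0.62698617])) [ 0.09096855 -0.52488976  0.63130059]
wrist (array([[ 9.99998402e-01, -1.34435650e-03, -1.17835207e-03],
       [-9.70593015e-04, -9.61830060e-01,  2.73645746e-01],
       [-1.50125188e-03, -2.73644165e-01, -9.61829828e-01]]), array([-0.62360877, -0.03447249,  0.37748441])) [0.62414102 0.06930138 0.37177418]
```

View pics/scene0.png

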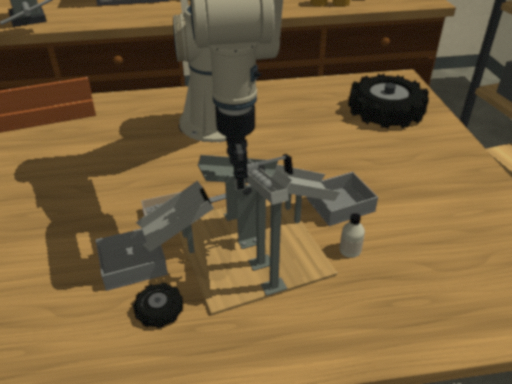

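View pics/side0.png

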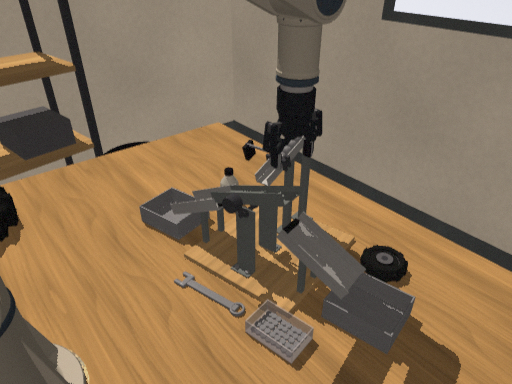

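Run:
```python
from h import *
for n,(x,y) in dict(scene0=(130,140),side0=(180,110)).items():
    im=cv2.imread(f'pics/{n}.png')[y:y+180,x:x+250]; cv2.imwrite(f'pics/{n}c.png',cv2.resize(im,None,fx=3.2,fy=3.2,interpolation=cv2.INTER_CUBIC))
```

```text
(no output)
```

View pics/scene0c.png

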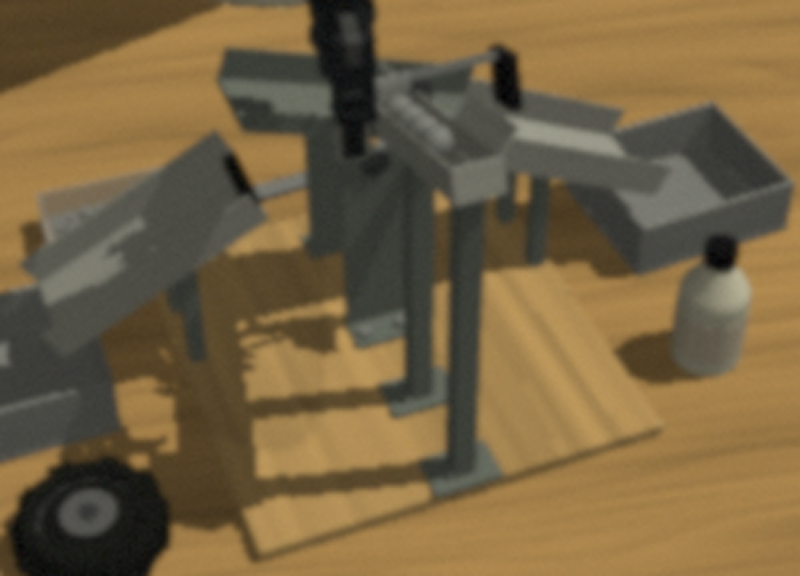

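View pics/side0c.png

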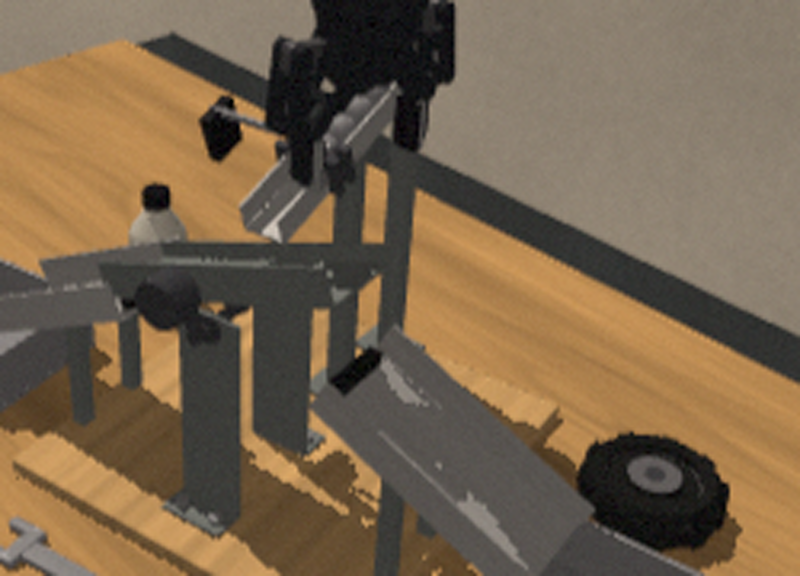

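View pics/wrist0.png

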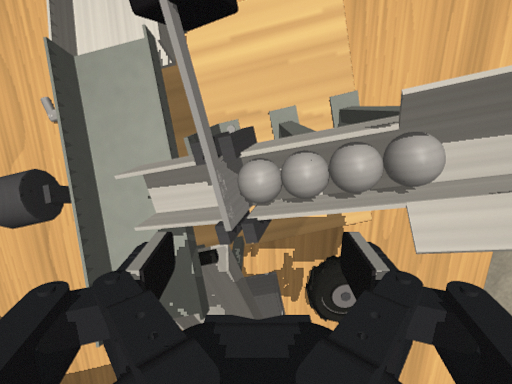

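The left end of the gate is down and its right end raised (tray left end hidden behind the left chute, right end standing clear at about scene (200,160)). So I press gate_right. The tab is at about scene (288,164) and side (249,151). The weight is at wrist (30,198) and side (232,204). Four balls are in file at wrist (261,181) to (415,159). The fingers hang close to the chute, so the first move must be straight up.

Run:
```python
from h import *
np.set_printoptions(precision=4,suppress=True)
s=telemetry.sense(); print(s['tcp_rot'],s['finger_gap'])
S=lambda u,v:('scene0',130+u/3.2,140+v/3.2); D=lambda u,v:('side0',180+u/3.2,110+v/3.2); W=lambda u,v:('wrist0',u,v)
print('tab',tri(S(506,78),D(221,130)))
print('weight',tri(D(168,302),W(30,198)))
print('lip',tri(D(258,236),W(140,202)))
a=onz(*S(660,430),.0);b=onz(*S(255,560),.0);print('far corners',a,b,np.linalg.norm(a-b),np.degrees(np.arctan2(*(b-a)[:2]*[1,-1])))
B=[(261,181),(305,175),(356,168),(415,159)]
for i,(u,v) in enumerate(B): print(onz('wrist0',u,v,.25+i*.0068))
print('gate R end near top', tri(S(222,50),D(383,272)), tri(S(222,50),D(330,262)))
```

```text
[[ 0.      1.     -0.0011]
 [ 1.     -0.     -0.    ]
 [-0.     -0.0011 -1.    ]] 1.000748404055342
tab (array([0.5955, 0.113 , 0.2362]), [np.float64(0.00153453895371486), np.float64(0.001534538953714821)])
weight (array([0.4711, 0.0101, 0.1926]), [np.float64(0.0002319603551698898), np.float64(0.00023196035516983549)])
lip (array([0.5506, 0.0139, 0.2088]), [np.float64(0.0016001336184580798), np.float64(0.0016001336184583179)])
far corners [0.7112 0.2108 0.    ] [ 0.7798 -0.0837  0.    ] 0.3023468686319478 13.117570878785363
[0.6256 0.0371 0.25  ]
[0.6441 0.0415 0.2568]
[0.6628 0.0459 0.2636]
[0.6816 0.0507 0.2704]
gate R end near top (array([ 0.5498, -0.0831,  0.2394]), [np.float64(0.01392225098663649), np.float64(0.013922250986636561)]) (array([ 0.5323, -0.0717,  0.2374]), [np.float64(7.350493180002331e-05), np.float64(7.350493179990054e-05)])
```

The views agree on a dispenser origin near (0.538, 0.0145) with yaw about 13.3°, left end down. First I go straight up, then close the fingers and move over gate_right.

```bash
python3 -m creep '0 0 .06 0 0 0; 0 0 .12 0 0 0; 0 0 .12 0 0 0' && python3 -m creep '-.02 -.02 0 0 0 4; -.045 -.042 0 0 0 9; -.07 -.064 0 0 0 13.3; -.07 -.064 -.04 0 0 13.3; -.07 -.064 -.08 0 0 13.3; -.07 -.064 -.095 0 0 13.3; -.07 -.064 -.095 0 0 13.3; -.07 -.064 -.095 0 0 13.3' 1
python3 - <<'E'
from h import *
grab('side','side1');grab('scene','scene1')
O=np.array([.538,.0145,0]);a=np.radians(13.3);R=np.array([[np.cos(a),-np.sin(a),0],[np.sin(a),np.cos(a),0],[0,0,1]])
W=lambda x,y,z:O+R@np.array([x,y,z])
out=[]
for t,(x,y) in dict(side1=(180,60),scene1=(140,100)).items():
    im=cv2.imread(f'pics/{t}.png')
    c=cv2.resize(im[y:y+180,x:x+125],None,fx=3.2,fy=3.2,interpolation=cv2.INTER_CUBIC)
    for p,col in((W(0,-.075,.208),(0,0,255)),(W(.018,0,.208),(0,255,0)),(W(.076,.085,.239),(255,0,0)),(W(-.067,.011,.197),(0,255,255))):
        u=(proj(t,p)-[x,y])*3.2; cv2.circle(c,tuple(int(k) for k in u),4,col,1)
    out.append(c)
cv2.imwrite('pics/c1.png',np.hstack(out))
E
```

```text
time: 0.52
tool_pos: [0.6271, 0.0, 0.3758]
tcp_rot: [[-0.0, 1.0, 0.009], [1.0, 0.0, -0.0], [-0.0, 0.009, -1.0]]
force: [0.6, -0.8, -0.3]
finger_gap: 1.001
time: 1.52
tool_pos: [0.5559, -0.064, 0.2765]
tcp_rot: [[-0.23, 0.973, 0.002], [0.973, 0.23, -0.0], [-0.001, 0.002, -1.0]]
force: [0.5, 0.1, -0.4]
finger_gap: -0.0
```

View pics/c1.png

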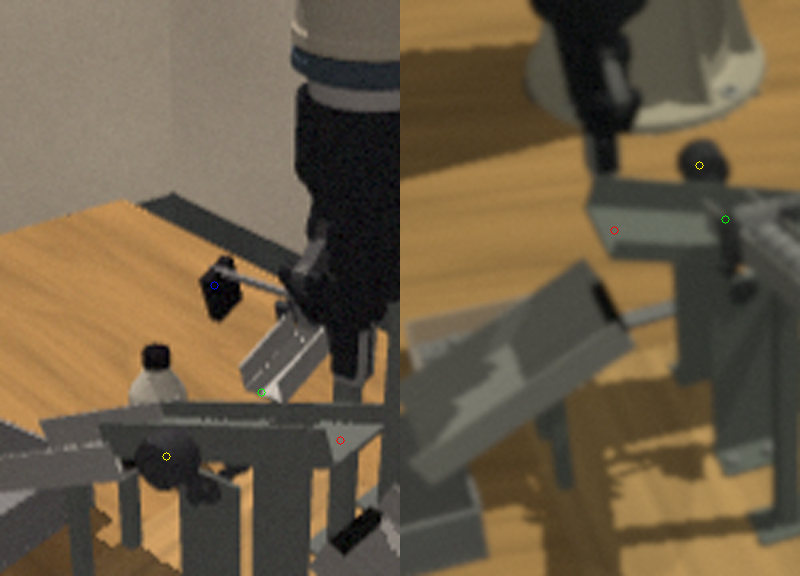

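Run:
```python
from h import *
s=telemetry.sense(); p=s['tool_pos']+np.array([0,0,-.019])
print(p,(proj('side1',p)-[180,60])*3.2,(proj('scene1',p)-[140,100])*3.2+[400,0])
for dz in (-.05,): q=p+[0,0,dz]; print((proj('side1',q)-[180,60])*3.2,(proj('scene1',q)-[140,100])*3.2+[400,0])
```

```text
[ 0.55586216 -0.06402248  0.25768793] [351.57095992 374.91464502] [601.44582329 171.90035854]
[347.7305329  444.74540048] [606.66738525 231.83900906]
```

The tip sits above the tray floor in both views, so I press down.

```bash
python3 -m creep '0 0 -.03 0 0 0; 0 0 -.045 0 0 0; 0 0 -.055 0 0 0; 0 0 -.062 0 0 0; 0 0 -.069 0 0 0' ; python3 -m creep '0 0 -.007 0 0 0; 0 0 -.014 0 0 0; 0 0 -.021 0 0 0; 0 0 -.028 0 0 0; 0 0 -.028 0 0 0; 0 0 -.028 0 0 0'
```

```text
time: 2.25
tool_pos: [0.5554, -0.064, 0.2064]
tcp_rot: [[-0.23, 0.973, 0.001], [0.973, 0.23, -0.0], [-0.0, 0.001, -1.0]]
force: [0.5, 0.7, 0.4]
finger_gap: 0.0
time: 3.0
tool_pos: [0.5551, -0.064, 0.1784]
tcp_rot: [[-0.23, 0.973, 0.0], [0.973, 0.23, 0.0], [-0.0, 0.0, -1.0]]
force: [-0.2, 0.1, 0.9]
finger_gap: 0.002
```

```bash
python3 -m creep '0 0 .05 0 0 0; 0 0 .11 0 0 0; 0 0 .17 0 0 0; 0 0 .19 0 0 0; .01 .06 .19 0 0 0; .02 .12 .19 0 0 0; .03 .18 .19 0 0 0; .03 .21 .19 0 0 0; .03 .21 .19 0 0 0'
python3 - <<'E'
from h import *
grab('side','side2');grab('scene','scene2');grab('wrist','wrist2')
out=[]
for t,(x,y) in dict(side2=(180,60),scene2=(190,100)).items():
    im=cv2.imread(f'pics/{t}.png')
    out.append(cv2.resize(im[y:y+180,x:x+125],None,fx=3.2,fy=3.2,interpolation=cv2.INTER_CUBIC))
cv2.imwrite('pics/c2.png',np.hstack(out))
E
```

```text
time: 4.12
tool_pos: [0.5849, 0.148, 0.3684]
tcp_rot: [[-0.233, 0.972, 0.0], [0.972, 0.233, 0.0], [0.0, 0.0, -1.0]]
force: [-0.4, -1.0, 0.3]
finger_gap: 0.0
```

View pics/c2.png

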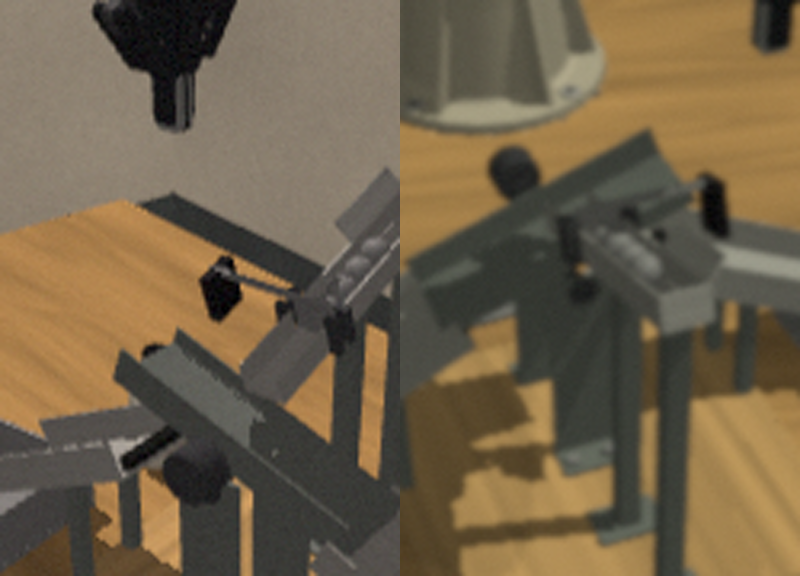

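View pics/wrist2.png

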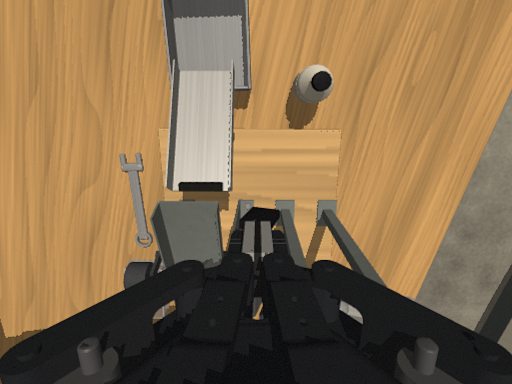

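The gate has rocked over, with the left end up, the right end down and the balls still held. The tab top at wrist (260,214) is in line with the fingers. I check its outer edge before lowering.

Run:
```python
from h import *
a=np.radians(13.3);R=np.array([[np.cos(a),-np.sin(a),0],[np.sin(a),np.cos(a),0],[0,0,1]]);O=np.array([.538,.0145,0])
im=cv2.imread('pics/wrist2.png').max(2); m=im[196:226,235:290]; 
for r in range(200,224,2): print(r,np.where(im[r,235:290]<50)[0][[0,-1]]+235 if (im[r,235:290]<50).any() else None)
for u,v in((243,213),(278,213),(260,207)): print(R.T@(onz('wrist2',u,v,.259)-O))
print('tab tri disp',R.T@(tri(('scene2',190+(713-400)/3.2,100+207/3.2),('side2',180+221/3.2,60+288/3.2))[0]-O))
print('tcp disp',R.T@(telemetry.sense()['tool_pos']-O))
```

```text
200 None
202 None
204 None
206 None
208 [251 264]
210 [249 278]
212 [247 279]
214 [245 280]
216 [243 281]
218 [241 281]
220 [239 277]
222 [239 282]
[0.06257121 0.09586691 0.259     ]
[0.09345118 0.09584307 0.259     ]
[0.07755807 0.10147889 0.259     ]
tab tri disp [0.07925003 0.08225328 0.23687572]
tcp disp [0.07575759 0.11643433 0.36842164]
```

```bash
python3 -m creep '0 0 -.05 0 0 0; 0 0 -.1 0 0 0; 0 0 -.122 0 0 0; 0 0 -.122 0 0 0' ; python3 -m creep '.0023 -.0097 0 0 0 0; .0041 -.0175 0 0 0 0; .006 -.0253 0 0 0 0; .006 -.0253 0 0 0 0'; python3 -m creep '.0018 -.0078 0 0 0 0; .0037 -.0156 0 0 0 0; .0051 -.0214 0 0 0 0; .0058 -.0243 0 0 0 0; .0058 -.0243 0 0 0 0'
```

```text
time: 4.78
tool_pos: [0.5841, 0.1444, 0.2448]
tcp_rot: [[-0.229, 0.974, -0.003], [0.974, 0.229, -0.001], [-0.0, -0.003, -1.0]]
force: [0.0, -0.8, 0.3]
finger_gap: -0.003
time: 5.28
tool_pos: [0.5914, 0.1199, 0.2468]
tcp_rot: [[-0.229, 0.973, 0.001], [0.973, 0.229, -0.0], [-0.0, 0.001, -1.0]]
force: [0.2, -0.2, 0.2]
finger_gap: 0.001
time: 5.9
tool_pos: [0.5968, 0.096, 0.2461]
tcp_rot: [[-0.23, 0.973, -0.0], [0.973, 0.23, -0.0], [-0.0, -0.0, -1.0]]
force: [-0.1, 0.1, 0.2]
finger_gap: 0.0
```

```bash
python3 -m creep '.0009 -.0039 0 0 0 0; .0009 -.0039 0 0 0 0'
python3 - <<'E'
from h import *
grab('side','side3');grab('scene','scene3')
out=[]
for t,(x,y) in dict(side3=(200,100),scene3=(190,100)).items():
    im=cv2.imread(f'pics/{t}.png')
    out.append(cv2.resize(im[y:y+180,x:x+125],None,fx=3.2,fy=3.2,interpolation=cv2.INTER_CUBIC))
cv2.imwrite('pics/c3.png',np.hstack(out))
E
```

```text
time: 6.15
tool_pos: [0.5976, 0.0923, 0.2461]
tcp_rot: [[-0.23, 0.973, -0.0], [0.973, 0.23, -0.0], [-0.0, -0.0, -1.0]]
force: [-0.3, -0.3, 0.5]
finger_gap: -0.0
```

View pics/c3.png

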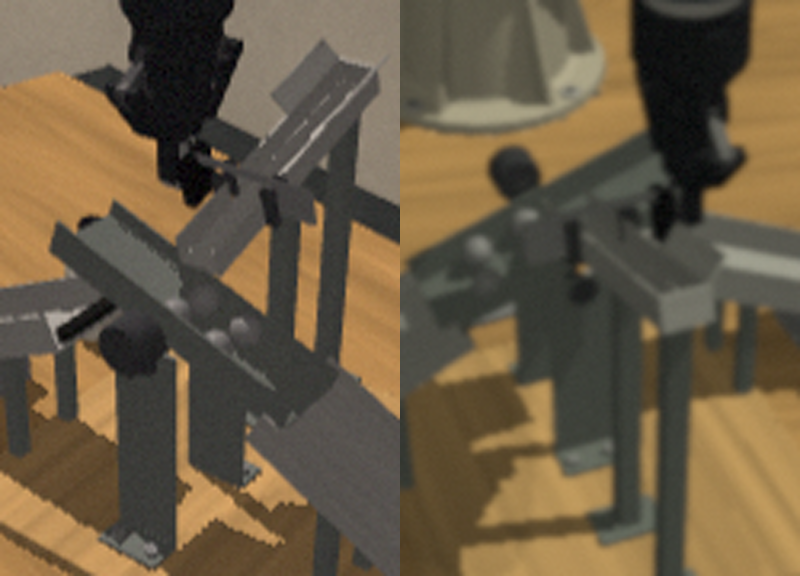

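The balls have run onto the tray and are rolling to the right. I nudge the tab on to its stop, then retreat.

```bash
python3 -m creep '.0005 -.002 0 0 0 0; .0005 -.002 0 0 0 0'; python3 -m creep '.0005 -.002 0 0 0 0; .0005 -.002 0 0 0 0'; python3 -m creep '.0005 -.002 0 0 0 0; .0005 -.002 0 0 0 0'
```

```text
time: 6.5
tool_pos: [0.5977, 0.0923, 0.2463]
tcp_rot: [[-0.23, 0.973, -0.001], [0.973, 0.23, 0.003], [0.003, -0.0, -1.0]]
force: [-2.2, 9.3, -0.5]
finger_gap: -0.001
time: 6.75
tool_pos: [0.5977, 0.0921, 0.2463]
tcp_rot: [[-0.23, 0.973, -0.002], [0.973, 0.23, 0.006], [0.006, -0.0, -1.0]]
force: [-6.0, 18.8, 2.3]
finger_gap: 0.002
time: 7.0
tool_pos: [0.5977, 0.092, 0.2463]
tcp_rot: [[-0.23, 0.973, -0.003], [0.973, 0.23, 0.009], [0.01, -0.001, -1.0]]
force: [-7.4, 27.3, 2.5]
finger_gap: 0.0
```

The tab is on its firm stop. I back straight off, go up, and wait for the balls.

```bash
python3 -m creep '-.003 .012 0 0 0 0; -.009 .04 0 0 0 0; -.014 .06 0 0 0 0; -.014 .06 .05 0 0 0; -.014 .06 .1 0 0 0; -.014 .06 .15 0 0 0; -.014 .06 .15 0 0 0; -.014 .06 .15 0 0 0; -.014 .06 .15 0 0 0; -.014 .06 .15 0 0 0; -.014 .06 .15 0 0 0'; python3 -m creep '0 0 0 0 0 0; 0 0 0 0 0 0; 0 0 0 0 0 0; 0 0 0 0 0 0; 0 0 0 0 0 0; 0 0 0 0 0 0; 0 0 0 0 0 0; 0 0 0 0 0 0'
python3 - <<'E'
from h import *
grab('side','side4');grab('scene','scene4')
a=cv2.imread('pics/side4.png')[100:360,180:430];b=cv2.imread('pics/scene4.png')[130:320,80:305]
a=cv2.resize(a,(400,416));b=cv2.resize(b,(400,338));cv2.imwrite('pics/c4.png',np.hstack([a,cv2.copyMakeBorder(b,0,78,0,0,0)]))
import time
E
```

```text
time: 8.38
tool_pos: [0.5851, 0.1464, 0.3956]
tcp_rot: [[-0.23, 0.973, -0.001], [0.973, 0.23, -0.0], [-0.0, -0.001, -1.0]]
force: [0.3, 0.1, 0.5]
finger_gap: -0.003
time: 9.38
tool_pos: [0.5852, 0.1465, 0.3963]
tcp_rot: [[-0.23, 0.973, 0.0], [0.973, 0.23, -0.0], [-0.0, 0.0, -1.0]]
force: [0.0, -0.2, -0.0]
finger_gap: -0.004
```

View pics/c4.png

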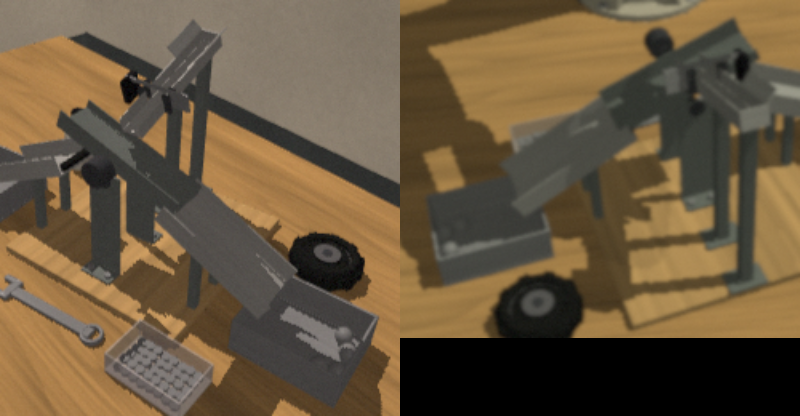

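The pan shows only two or three balls clearly. I wait and look into it from above.

```bash
python3 -m creep '0 -.06 .03 0 0 0; 0 -.12 .06 0 0 0; 0 -.18 .06 0 0 0; 0 -.24 .06 0 0 0; 0 -.30 .06 0 0 0; 0 -.34 .06 0 0 0; 0 -.34 .06 0 0 0; 0 -.34 .06 0 0 0; 0 -.34 .06 0 0 0; 0 -.34 .06 0 0 0; 0 -.34 .06 0 0 0; 0 -.34 .06 0 0 0'
python3 - <<'E'
from h import *
f=grab('wrist','wrist5');grab('side','side5')
a=cv2.imread('pics/wrist5.png');b=cv2.imread('pics/side5.png')[250:355,315:430]
cv2.imwrite('pics/c5.png',np.hstack([cv2.resize(a,(480,360)),cv2.resize(b,(320,292)).copy() if 0 else cv2.copyMakeBorder(cv2.resize(b,(320,292),interpolation=cv2.INTER_CUBIC),0,68,0,0,0)]))
E
```

```text
time: 10.98
tool_pos: [0.5853, -0.1932, 0.4563]
tcp_rot: [[-0.231, 0.973, 0.0], [0.973, 0.231, -0.0], [-0.0, 0.0, -1.0]]
force: [0.5, 0.4, -0.3]
finger_gap: 0.0
```

View pics/c5.png

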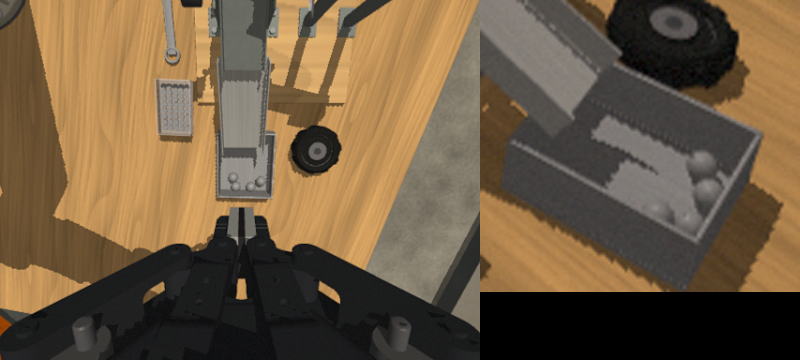

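All four balls lie in the right pan, at composite (233,177), (236,186), (250,187) and (260,181). I check they are still, then hand in.

```bash
python3 -m creep '0 0 0 0 0 0; 0 0 0 0 0 0; 0 0 0 0 0 0; 0 0 0 0 0 0; 0 0 0 0 0 0; 0 0 0 0 0 0; 0 0 0 0 0 0; 0 0 0 0 0 0; 0 0 0 0 0 0; 0 0 0 0 0 0; 0 0 0 0 0 0; 0 0 0 0 0 0' | head -1
python3 - <<'E'
from h import *
a=cv2.imread('pics/side5.png').astype(int); ds=[]
for i in range(6): ds.append(grab('side','side6')['img'][:,:,::-1].astype(int))
pair=lambda x,y:cv2.blur(np.abs(x-y)[250:355,315:430].mean(2),(3,3)).max()
m=[pair(a,ds[-1]),pair(ds[0],ds[-1])]; print(m)
d=cv2.blur(np.abs(a-ds[-1])[250:355,315:430].mean(2),(3,3)); print(np.unravel_index(d.argmax(),d.shape))
E
```

```text
time: 12.58
[np.float64(10.0), np.float64(8.777777777777775)]
(np.int64(24), np.int64(70))
```

```bash
python3 -c "
from bench import order,telemetry
s=telemetry.sense();print(s['time'],s['force']);print(order.close_job())"
```

```text
12.875 [1.01645491 0.02255873 0.37811315]
the job is handed in; nothing more can be done
None
```

I pressed the raised right end of the gate down with the shut fingertips, and it rocked over onto its right stop. I then pushed the feed slide's tab in to its firm stop, where the force rose to about 27 N. I withdrew the hand and handed the job in at about 12.9 s.

Last checks:
- **Gate:** a picture after the press showed the right end down with the balls still held back. A later one, after the balls had run, showed it still there.
- **Balls:** the wrist and side views showed all four in the right pan. Side pictures taken about 1.6 s apart differed only at noise level, so they were at rest.
- **Surroundings:** the right pan, wheel, wrench and nut box looked unmoved. I judged this by eye and did not measure it. I did not check the left pan and oil can again at the end.
- **Hand:** it was about 0.4 m up and clear of everything, with about 1 N on the force reading, which is noise level.

No check failed. One small disagreement came up before pressing: the fingertip showed about 9 pixels lower in the side view than calculated, while the other view matched, and the press landed as planned.

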